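Drive the worn bushing out of a pump bearing bracket

ROBOT

A 7-joint arm with a two-finger parallel gripper is mounted at the origin on the work surface. World frame = base frame: x ahead of the robot, y to its left, z up, the work surface at z = 0. Lengths are in m, angles in rad, forces in N, time in s.
With the tool pointing down it reaches from about 0.425 to 0.925 m from the base axis. Payload 6.8 kg.
Tool frame: the origin (TCP) lies at the very end of the fingers, on their centre line; the grasp point (between the pads) lies 19 mm behind it; x points along the fingers, y is the direction in which the jaws open and shut, and the axes are right-handed (so a half turn about x gives the same grasp; the last joint's range is limited). The gripper opens to 85 mm and grips with 20 to 120 N. Pads are 22 mm wide; open, the fingers measure 114 mm over their backs; the gripper's body (76 mm by 85 mm) begins 54 mm behind the grasp point. The pads swing forward as they close: fully open they stand 13 mm farther back than shut.
Start: joints at [1.148, 0.477, 0.022, 1.555, -0.011, 1.109, -0.083], TCP at [0.209, -0.642, 0.231] pointing down, gripper open.
Joint ranges: [-2.96, 2.96], [-0.34, 2.1], [-1.41, 1.46], [0.24, 2.44], [-1.37, 4.51], [0.17, 1.92], [-2.96, 2.96]. Speed limits (rad/s): [2.39, 2.39, 3.14, 3.14, 3.14, 3.14, 3.14].

INTERFACE

Orientations are given as a rotation vector (axis times angle).
In Python, from bench import get_obs, grab_frame, camera_info, hand_in gives the robot as it stands.
- The arm moves only by the tool apply_moves, never from a script. Its argument "series" is text: rows parted by semicolons, each of 7 numbers parted by spaces: the turn, a rotation vector about the tool's x, y, z in rad, then the shift along the tool's x, y, z in m, then the opening, from 0 (shut) to 1 (fully open). In form: wx wy wz tx ty tz hand; .... A call has 1 to 12 rows; each row is the pose to reach, as a shift and turn from the pose commanded when the call began, along the tool's axes at that moment; what a row does not reach only later rows make up. A row lasts 1/8 s, in which the tool goes at most 62.5 mm and 10.7 degrees, less where a joint would pass 70% of its speed; a pose out of reach is approached as far as the arm can. A call with a gripper value outside its range is refused whole. The fingers move at their own pace and stop on an object; "force" is the grip in N (left out, the last holds). Time passes only in rows, so rows that repeat a pose let the fingers close. It gives the time, the measured TCP pose, the force and the opening at its end, in the units of the state.
- get_obs(): the state, without advancing time (a new reading comes with each control period).
- grab_frame(name): name is "side" or "top"; returns the picture (420x560x3 uint8, blue, green, red); there is no depth.
- camera_info(name): a dict with "fov_y" (degrees; the focal length in pixels is half the picture's height over the tangent of half this angle, whatever the lens; pixels are square), "cx", "cy" (the principal point, pixels), "rvec" (rotation vector, rad) and "tvec" (3), from world to camera coordinates, as OpenCV has them. Camera axes: x right, y down, z forward; pixel columns grow to the right and rows downward; lengths in m; the calibration is good to about 2 mm. A picture is of the moment at which its call begins. camera_info takes no time and is no camera call.
- hand_in(): hands the job in, once; it reports no verdict.
The state is a dict: "clock": time; "joints": joint angles; "qvel": joint speeds; "tau": joint torques, N m; "tcp_pos": TCP position; "orientation": TCP orientation; "contact_force": force on the tool from outside, world axes, zero at the start; "moment": the same for the moment, N m; "grip_width": finger opening in m.
Only numpy, scipy, OpenCV 4.12 (cv2) and the standard library are available. Lean on these libraries where they do the work, as an engineer would, in place of code of your own. Each camera call takes 0.05 s, during which the arm holds its last target.

TASK

Take the drift with the plain straight cylindrical grip from the tool rack and push its shaft down through the bore of the bracket that still holds a brass bushing, so that the bushing comes out underneath and drops onto the bracket's base. Leave the drift standing upright in that bore with its collar down on the bracket.

Things in the scene. Friction and masses are not known exactly. Their poses are not given: they have to be found in the camera images.
- drift_grip (a point): Centre of the drift's round grip (24 mm across, 56 mm tall). Steel, 0.35 kg, round about z. Below the grip a collar 56 mm across, 8 mm thick, then a shaft 20 mm across, 45 mm long, its end tapered to 14 mm. The point is 36 mm above the collar's underside, 81 mm above the shaft's end. It hangs by its collar in a rack 70 mm high, beside two tools not wanted (ball knob, T-bar) that reach 131 mm above the bench.
- bracket_bore (a point): Centre of the upper mouth of the upright bore (37 mm diameter, z up) that holds the bushing; 90 mm above the bench. Pushing the bushing takes 8 to 20 N for some 20 mm, then it falls freely. The drift's shaft enters with 8 mm to spare all round; its collar stops on the block. A like bracket with an empty bore stands nearby.
- bracket: The fixed aluminium bracket that holds the bushing; origin on the bench under the bore's axis, z up, legs at +y and -y. Block 90 x 84 x 35 mm (x, y, z), underside 55 mm and top 90 mm above the bench, on two legs over a base plate 120 x 110 mm, 5 mm thick, with a 12 mm lip.
- bushing_center (a point): Centre, half-way along its length, of the loose brass bushing: a sleeve 34 mm outside, 12 mm inside, 25 mm long, 0.08 kg. At the start upright in the bore, its top 5 mm below the bore's mouth; sprung shoes in the bore wall hold it.

How it is judged:
By the outcome, as a careful person would: the job done as asked, in the order asked, and still so for the second after the job is handed in, with the robot touching nothing.
It also fails if it takes over 45 s, if anything falls off the work surface, if the arm or the gripper's body presses on something with over 40 N, if the wrist force passes 120 N, or if a joint passes its speed limit or range.

## Working session

There is one attempt and no reset: what is moved stays moved. The work goes in short steps, Python scripts to look and compute and a tool call to move; the robot and the scene stay as the last step left them, time stands still between calls to the robot, and variables do not carry over. Pictures are saved under pics/ and viewed, and the job is handed in when it is done.

Besides the shell and the picture viewer there is one more tool, called after "Emit:" by a JSON object that holds its "op" and its "data", one argument or row to a line. apply_moves: Moves the arm, as the interface text tells. Its arguments: {"type":"object","properties":{"series":{"type":"string"},"force":{"type":"number"}},"required":["series"]}

```bash
mkdir -p pics; ls
python3 - <<'E'
from bench import *
import cv2
for n in("side","top"):
    cv2.imwrite(f"pics/{n}0.png",grab_frame(n)); print(n,camera_info(n))
o=get_obs();print(o)
E
```

```text
pics
side {'fov_y': 51.73570481050201, 'cx': 271.0608667701536, 'cy': 212.78328965202468, 'rvec': array([ 0.86622185, -2.44563896,  1.17813398]), 'tvec': array([0.39877296, 0.26039189, 0.62366599])}
top {'fov_y': 55.7943324512666, 'cx': 273.83215449348, 'cy': 210.05328665461354, 'rvec': array([ 2.12258746, -2.15167947,  0.18160269]), 'tvec': array([0.01262956, 0.52810967, 0.84215462])}
{'clock': 0.1, 'joints': array([ 1.14787869,  0.47773106,  0.02235125,  1.55632687, -0.0115225 ,
        1.10933305, -0.08308139]), 'qvel': array([ 0.00046583, -0.00142096,  0.0002393 , -0.00254795, -0.00106188,
       -0.00030775,  0.00083853]), 'tau': array([ 4.78318630e-03, -5.97759247e+01,  1.61340762e+00, -2.81953490e+01,
        1.26993185e-02,  5.03743038e-03,  2.13372846e-05]), 'tcp_pos': array([ 0.20883477, -0.64132158,  0.23042484]), 'orientation': array([ 2.05176854,  0.32743643, -2.05252848]), 'contact_force': array([ 0.18359453,  1.01374441, -0.21135465]), 'moment': array([-0.02827938,  0.00572509, -0.02644837]), 'grip_width': 0.0855100458043884}
```

View pics/side0.png

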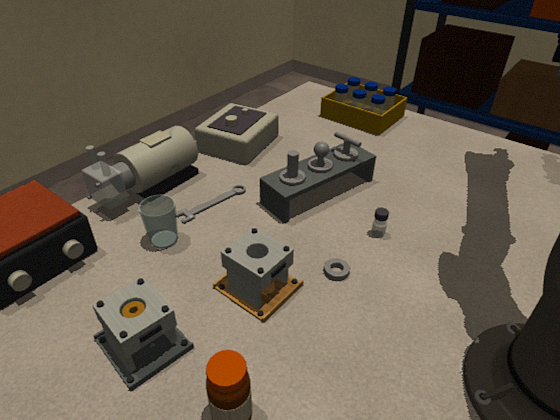

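View pics/top0.png

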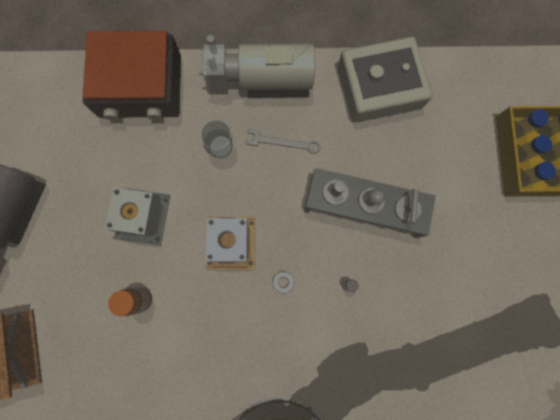

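The side view shows the drift with the straight grip at the near end of the rack (292,160) and the brass bushing in the bracket at (133,310). The bracket at (258,250) is empty, and its orange base shows through. In the top view these are at about (337,188), (129,211) and (228,240). Next I'll enlarge each of them.

Run:
```python
import cv2,numpy as np
s=cv2.imread("pics/side0.png");t=cv2.imread("pics/top0.png")
def c(i,x,y,w,h,k):return cv2.resize(i[y:y+h,x:x+w],None,fx=k,fy=k,interpolation=cv2.INTER_CUBIC)
cv2.imwrite("pics/c1.png",np.hstack([c(s,90,270,100,75,4),c(s,260,140,100,75,4)]))
cv2.imwrite("pics/c2.png",np.hstack([c(t,100,175,80,75,5),c(t,300,165,80,75,5)]))
```

```text
(no output)
```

View pics/c1.png

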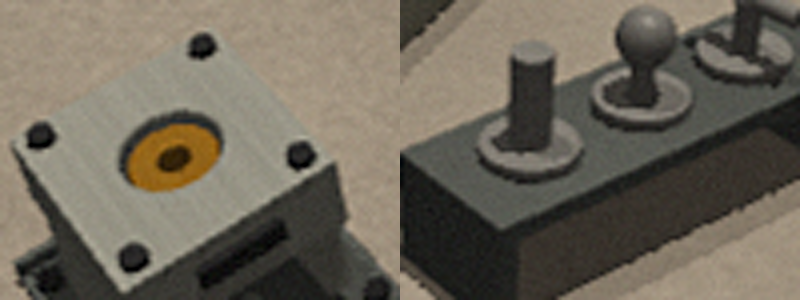

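View pics/c2.png

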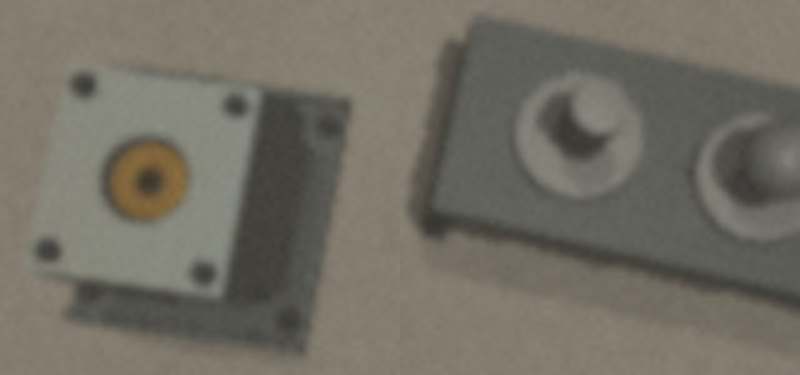

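```bash
cat > h.py <<'E'
from bench import *
import cv2,numpy as np
from scipy.spatial.transform import Rotation as Ro
def cam(n):
    c=camera_info(n);R=Ro.from_rotvec(c['rvec']).as_matrix();f=210/np.tan(np.radians(c['fov_y']/2))
    K=np.array([[f,0,c['cx']],[0,f,c['cy']],[0,0,1]]);return K,R,np.array(c['tvec'])
def onz(n,uv,z):
    K,R,t=cam(n);d=R.T@np.linalg.solve(K,[*uv,1]);o=-R.T@t;return o+d*(z-o[2])/d[2]
def tri(us,ut):
    P=[]
    for n in("side","top"):
        K,R,t=cam(n);P.append(K@np.c_[R,t])
    X=cv2.triangulatePoints(P[0],P[1],np.array(us,float).reshape(2,1),np.array(ut,float).reshape(2,1));return (X[:3]/X[3]).ravel()
def proj(n,X):
    K,R,t=cam(n);p=K@(R@np.array(X)+t);return p[:2]/p[2]
E
python3 - <<'E'
from h import *
np.set_printoptions(precision=4,suppress=True)
for nm,us,ut,z in[("bore",(132.8,307.7),(129,210.8),.090),("bolts",(132.25,307.1),(128.4,210.6),.092),("griptop",(293.25,152.5),(339.6,186.4),.134),("collar",(292.5,177),(336,191.8),.078)]:
    print(nm,onz("side",us,z),onz("top",ut,z),tri(us,ut))
for nm,n,uv in[("s","side",p) for p in[(202,45),(40,136),(301,155),(133,258)]]: print(onz(n,np.array(uv)/4+[90,270],.092))
print(); 
for p in[(83,84),(235,105),(47,250),(203,273)]: print(onz("top",np.array(p)/5+[100,175],.092))
print(onz("top",np.array([76,18])/5+[300,165],.07),onz("top",np.array([33,210])/5+[300,165],.07))
o=get_obs();print(Ro.from_rotvec(o['orientation']).as_matrix())
E
```

```text
bore [0.519  0.3138 0.09  ] [0.523  0.3116 0.09  ] [0.5231 0.3125 0.0858]
bolts [0.5189 0.3144 0.092 ] [0.5231 0.3121 0.092 ] [0.5232 0.3131 0.0877]
griptop [ 0.5573 -0.1269  0.134 ] [ 0.5599 -0.1278  0.134 ] [ 0.5594 -0.1286  0.1325]
collar [ 0.5531 -0.1215  0.078 ] [ 0.5608 -0.1294  0.078 ] [ 0.5615 -0.1315  0.0695]
[0.5506 0.2751 0.092 ]
[0.5604 0.3407 0.092 ]
[0.4791 0.2861 0.092 ]
[0.4894 0.3515 0.092 ]

[0.5639 0.339  0.092 ]
[0.554  0.2742 0.092 ]
[0.4931 0.3504 0.092 ]
[0.4825 0.2848 0.092 ]
[ 0.6153 -0.0869  0.07  ] [ 0.5296 -0.0656  0.07  ]
[[-0.0006  0.3097 -0.9508]
 [ 0.0016 -0.9508 -0.3097]
 [-1.     -0.0017  0.0001]]
```

```bash
cat >> h.py <<'E'
def row(p0,R0,p1,yaw):
    """p0,R0 commanded start; target p1, tool x down, tool y at heading yaw"""
    y=np.array([np.cos(yaw),np.sin(yaw),0]);x=np.array([0,0,-1.]);R1=np.c_[x,y,np.cross(x,y)]
    return np.round(np.r_[Ro.from_matrix(R0.T@R1).as_rotvec(),R0.T@(np.array(p1)-p0)],4)
E
python3 - <<'E'
from h import *
o=get_obs();R0=Ro.from_rotvec(o['orientation']).as_matrix()
print(row([.209,-.642,.231],R0,[.559,-.1285,.20],np.radians(-14)))
E
```

```text
[-1.0116e+00 -7.0000e-04  1.6000e-03  3.1600e-02 -3.7980e-01 -4.9180e-01]
```

Emit:
{"op": "apply_moves", "data": {
  "series": "-1.012 0 0 0.031 -0.38 -0.492 1;-1.012 0 0 0.031 -0.38 -0.492 1;-1.012 0 0 0.031 -0.38 -0.492 1;-1.012 0 0 0.031 -0.38 -0.492 1;-1.012 0 0 0.031 -0.38 -0.492 1;-1.012 0 0 0.031 -0.38 -0.492 1;-1.012 0 0 0.031 -0.38 -0.492 1;-1.012 0 0 0.031 -0.38 -0.492 1;-1.012 0 0 0.031 -0.38 -0.492 1;-1.012 0 0 0.031 -0.38 -0.492 1;-1.012 0 0 0.031 -0.38 -0.492 1;-1.012 0 0 0.031 -0.38 -0.492 1",
  "force": 100
}}

```text
clock: 1.6
tcp_pos: [0.5586, -0.1287, 0.1998]
orientation: [1.385, 1.084, -1.388]
contact_force: [-0.0, 0.3, 0.1]
grip_width: 0.0852
```

Run:
```python
from h import *
o=get_obs();print(o['clock'],o['tcp_pos'],np.abs(o['qvel']).max(),o['joints'].round(3),o['contact_force'])
s=grab_frame("side");t=grab_frame("top");o=get_obs();print(o['tcp_pos'])
cv2.imwrite("pics/s1.png",s);cv2.imwrite("pics/t1.png",t)
for n,i in(("side",s),("top",t)): 
    u=proj(n,o['tcp_pos']);print(n,u)
    x,y=(u-[50,50]).astype(int);print(x,y)
    i=cv2.resize(i[y:y+100,x:x+100],None,fx=4,fy=4,interpolation=2);cv2.circle(i,(int(4*(u[0]-x)),int(4*(u[1]-y))),2,(0,0,255),-1);cv2.imwrite(f"pics/{n[0]}1c.png",i)
cv2.imwrite("pics/1c.png",np.hstack([cv2.imread("pics/s1c.png"),cv2.imread("pics/t1c.png")]))
```

```text
1.6 [ 0.55861288 -0.1286573   0.19978935] 0.028415225850585552 [ 0.447  0.376 -0.416  1.813  0.179  0.991 -0.285] [-0.04973759  0.34452769  0.12710988]
[ 0.55824739 -0.13009287  0.20001061]
side [294.85337749 122.57434369]
244 72
top [346.77774291 179.3374896 ]
296 129
```

View pics/1c.png

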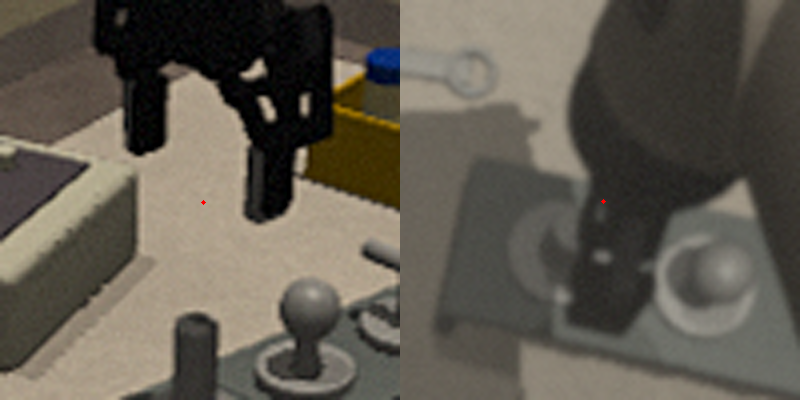

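View pics/s1.png

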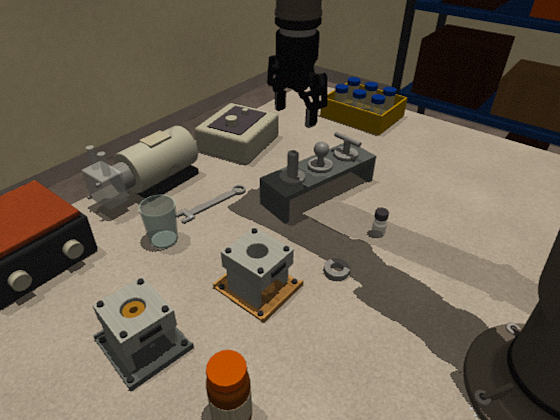

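The fingers straddle the drift's line: in the side crop the tips are at (145,150) and (265,217), and the grip is below at (195,322). The neighbouring tools are clear, so I'll descend and grip.

Emit:
{"op": "apply_moves", "data": {
  "series": "0 0 0 0.04 0.001 0 1;0 0 0 0.08 0.001 0 1;0 0 0 0.112 0.001 0 1;0 0 0 0.112 0.001 0 1;0 0 0 0.112 0.001 0 0;0 0 0 0.112 0.001 0 0;0 0 0 0.112 0.001 0 0;0 0 0 0.112 0.001 0 0;0 0 0 0.112 0.001 0 0;0 0 0 0.112 0.001 0 0;0 0 0 0.112 0.001 0 0;0 0 0 0.112 0.001 0 0",
  "force": 60
}}

```text
clock: 3.2
tcp_pos: [0.5607, -0.1286, 0.0894]
orientation: [1.387, 1.082, -1.386]
contact_force: [-1.9, 0.2, 5.8]
grip_width: 0.0231
```

Run:
```python
from h import *
s=grab_frame("side");o=get_obs();print(o['clock'],o['tcp_pos'],o['grip_width'],o['contact_force'],o['moment'])
cv2.imwrite("pics/s2.png",cv2.resize(s[80:230,220:400],None,fx=4,fy=4,interpolation=2))
```

```text
3.25 [ 0.56068542 -0.12857681  0.08943616] 0.022937046558025073 [-0.82532306 -0.58502686  6.1179114 ] [-0.06101464  0.4220437   0.01149268]
```

View pics/s2.png

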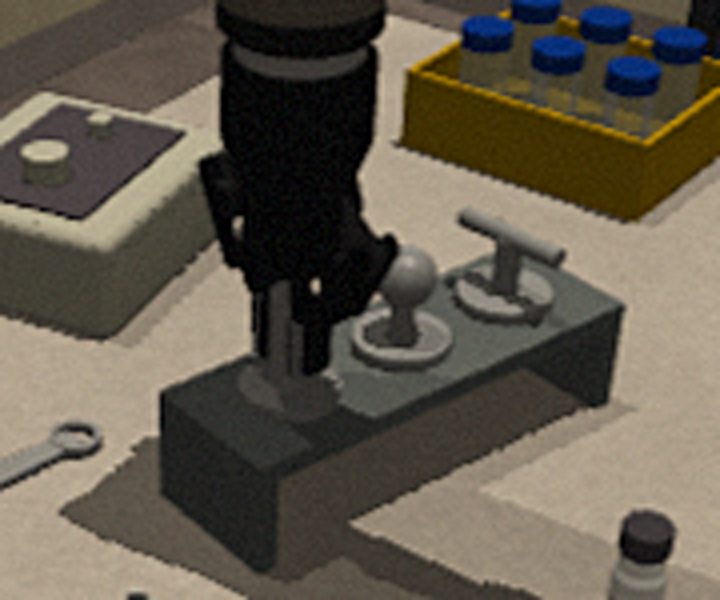

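The fingers hold the grip at a width of 22.9 mm, with the grip visible between the pads at (285,330) in the crop. Now I'll lift.

Emit:
{"op": "apply_moves", "data": {
  "series": "0 0 0 0 0 0 0;0 0 0 -0.02 0 0 0;0 0 0 -0.05 0 0 0;0 0 0 -0.09 0 0 0;0 0 0 -0.13 0 0 0;0 0 0 -0.16 0 0 0;0 0 0 -0.16 0 0 0;0 0 0 -0.16 0 0 0",
  "force": 110
}}

```text
clock: 4.25
tcp_pos: [0.559, -0.1284, 0.2465]
orientation: [1.385, 1.086, -1.389]
contact_force: [0.6, 0.6, -3.7]
grip_width: 0.0217
```

Run:
```python
from h import *
s=grab_frame("side");o=get_obs();print(o['clock'],o['tcp_pos'],o['grip_width'],o['contact_force'],o['moment'],o['joints'])
cv2.imwrite("pics/s3.png",cv2.resize(s[40:190,220:400],None,fx=4,fy=4,interpolation=2))
R0=Ro.from_rotvec(o['orientation']).as_matrix();print(R0)
print(row([.560,-.1287,.248],R0,[.522,.3125,.248],np.radians(14)))
```

```text
4.3 [ 0.55877795 -0.12838591  0.24616147] 0.02189893088016527 [-0.62452858  0.12492476 -4.34920977] [0.0418456  0.00258771 0.03385489] [ 0.45931199  0.33145489 -0.42754478  1.76123691  0.15275986  1.08533826
 -0.2636804 ]
[[-3.57405181e-03  9.70380114e-01 -2.41556743e-01]
 [ 5.36316602e-04 -2.41556391e-01 -9.70386636e-01]
 [-9.99993469e-01 -3.59776300e-03  3.42904091e-04]]
[-4.883e-01 -5.000e-04  3.600e-03  4.000e-04 -1.434e-01 -4.190e-01]
```

View pics/s3.png

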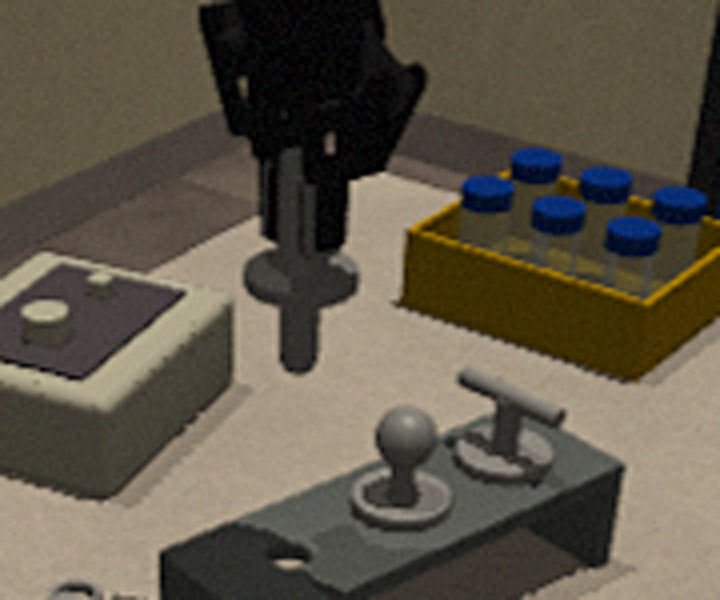

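The drift hangs upright in the fingers, with its shaft end at (298,370) in the crop and clear of the rack. Now I'll carry it over to the bracket holding the bushing.

Emit:
{"op": "apply_moves", "data": {
  "series": "-0.02 0 0 0 -0.006 -0.017 0;-0.06 0 0 0 -0.017 -0.05 0;-0.1 0 0 0 -0.029 -0.085 0;-0.15 0 0 0 -0.043 -0.125 0;-0.2 0 0 0 -0.058 -0.17 0;-0.25 0 0 0 -0.074 -0.215 0;-0.3 0 0 0 -0.089 -0.26 0;-0.35 0 0 0 -0.105 -0.305 0;-0.4 0 0 0 -0.12 -0.35 0;-0.44 0 0 0 -0.132 -0.385 0;-0.47 0 0 0 -0.14 -0.408 0;-0.488 0 0 0 -0.143 -0.419 0"
}}

```text
clock: 5.8
tcp_pos: [0.5216, 0.3142, 0.2477]
orientation: [1.025, 1.317, -1.026]
contact_force: [0.1, -0.1, -3.4]
grip_width: 0.0221
```

Emit:
{"op": "apply_moves", "data": {
  "series": "0 0 0 0 0 0 0;0 0 0 0.03 0 0 0;0 0 0 0.058 0 0 0;0 0 0 0.058 0 0 0;0 0 0 0.058 0 0 0"
}}

```text
clock: 6.42
tcp_pos: [0.5236, 0.3121, 0.1914]
orientation: [1.03, 1.313, -1.028]
contact_force: [-0.1, -0.0, -3.8]
grip_width: 0.022
```

Run:
```python
from h import *
s=grab_frame("side");t=grab_frame("top");o=get_obs();print(o['clock'],o['tcp_pos'],o['grip_width'],o['contact_force'],o['moment'],o['orientation'])
e=o['tcp_pos']-[0,0,.0644];print("shaft end",e)
us=proj("side",e);ut=proj("top",e);print(us,ut)
cv2.imwrite("pics/c4.png",np.hstack([cv2.resize(s[220:360,70:210],None,fx=4,fy=4,interpolation=2)[:, :],cv2.resize(t[150:290,80:140],None,fx=4,fy=4,interpolation=2)]))
```

```text
6.525 [0.52358622 0.31289473 0.19191483] 0.02196343551661814 [ 0.26391381  1.38591619 -4.01535494] [ 0.0428491  -0.02505269  0.00667761] [ 1.03003469  1.31337214 -1.02616952]
shaft end [0.52358622 0.31289473 0.12751483]
[126.01716707 288.5383319 ] [121.71363799 207.49938979]
```

View pics/c4.png

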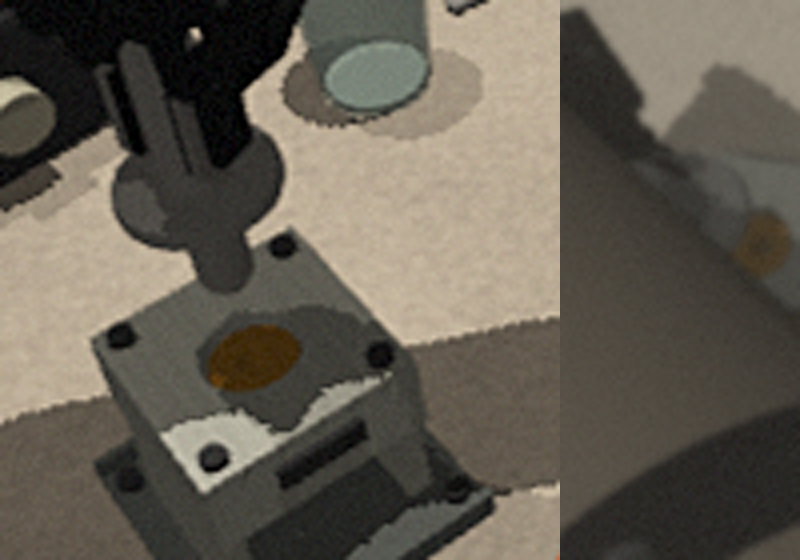

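The side view shows the drift over the bracket. Its shaft end is at about (126.3,288.8) in the full picture, and I predicted (126.0,288.5). I'll overlay model circles to settle the 4 mm disagreement between the cameras.

Run:
```python
from h import *
k=6
def circ(img,n,c,r,x0,y0,col):
    a=np.linspace(0,2*np.pi,60)
    p=np.array([proj(n,np.array(c)+[r*np.cos(b),r*np.sin(b),0]) for b in a]);p=((p-[x0,y0]+.5)*k-.5)
    cv2.polylines(img,[p.round().astype(int)],True,col,1)
def crop(i,x,y,w,h):return cv2.resize(i[y:y+h,x:x+w],None,fx=k,fy=k,interpolation=2)
s=grab_frame("side");t=grab_frame("top");o=get_obs();p=o['tcp_pos'];print(p)
A=crop(s,95,240,66,50);B=crop(t,100,175,66,50)
for im,n,x,y in((A,"side",95,240),(B,"top",100,175)):
    circ(im,n,p+[0,0,-.0644+.0],.007,x,y,(0,0,255))
    circ(im,n,p+[0,0,-.0644+.053],.028,x,y,(0,255,0))
    circ(im,n,p+[0,0,-.0644+.045],.028,x,y,(0,255,0))
s0=cv2.imread("pics/side0.png");t0=cv2.imread("pics/top0.png")
C=crop(s0,95,280,66,50);D=crop(t0,100,185,66,50)
for im,n,x,y in((C,"side",95,280),(D,"top",100,185)):
    circ(im,n,[.519,.3138,.09],.0185,x,y,(0,0,255))
    circ(im,n,[.523,.3118,.09],.0185,x,y,(0,255,0))
cv2.imwrite("pics/ov.png",np.vstack([np.hstack([A,B]),np.hstack([C,D])]))
```

```text
[0.52326125 0.31299397 0.19158022]
```

View pics/ov.png

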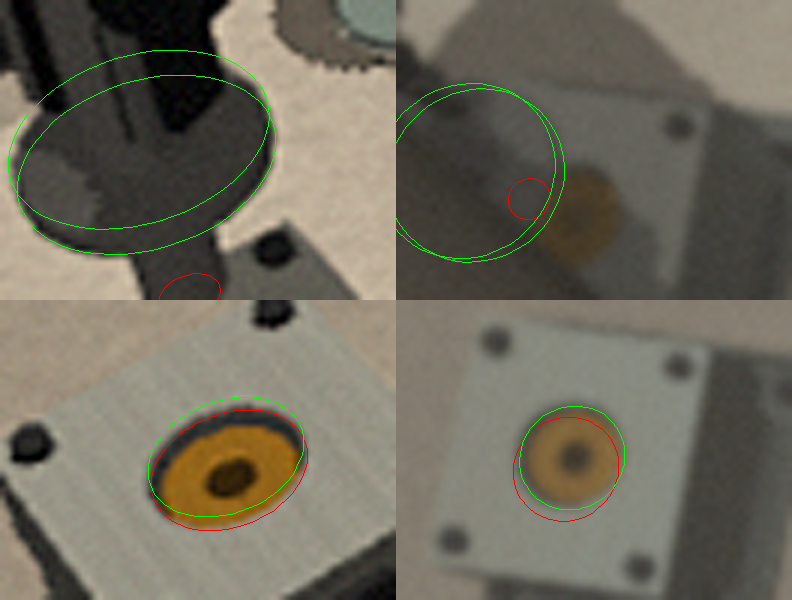

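The collar overlay fits well in the side view, so that camera agrees with the arm. I'll aim for about (0.5205, 0.3135), where the 8 mm clearance covers what remains. I'll take it down to just above the bushing first.

Emit:
{"op": "apply_moves", "data": {
  "series": "0 0 0 0 -0.003 -0.001 0;0 0 0 0.01 -0.003 -0.001 0;0 0 0 0.022 -0.003 -0.001 0;0 0 0 0.036 -0.003 -0.001 0;0 0 0 0.036 -0.003 -0.001 0;0 0 0 0.036 -0.003 -0.001 0"
}}

```text
clock: 7.38
tcp_pos: [0.5195, 0.3131, 0.1542]
orientation: [1.028, 1.315, -1.028]
contact_force: [-1.0, 0.7, -3.2]
grip_width: 0.0219
```

Run:
```python
from h import *
s=grab_frame("side");o=get_obs();print(o['clock'],o['tcp_pos'],o['grip_width'],o['contact_force'],o['moment'])
cv2.imwrite("pics/s5.png",cv2.resize(s[230:380,70:220],None,fx=4,fy=4,interpolation=2))
```

```text
7.425 [0.51971942 0.31325647 0.15458225] 0.021647026268489238 [ 0.1748429  -0.10324316 -3.3888488 ] [-0.04393228  0.01268419  0.03952169]
```

View pics/s5.png

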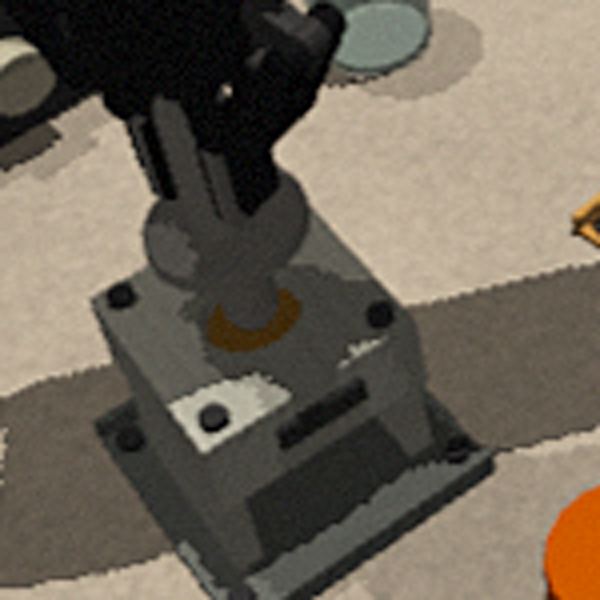

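The shaft end is at the bore mouth, with the brass showing evenly around it at (253,320) in the crop. I'll push down slowly.

Emit:
{"op": "apply_moves", "data": {
  "series": "0 0 0 0.006 0 0 0;0 0 0 0.012 0 0 0;0 0 0 0.018 0 0 0;0 0 0 0.024 0 0 0;0 0 0 0.028 0 0 0;0 0 0 0.028 0 0 0"
}}

```text
clock: 8.18
tcp_pos: [0.5192, 0.3124, 0.1255]
orientation: [1.027, 1.315, -1.029]
contact_force: [0.3, -0.8, -4.0]
grip_width: 0.0218
```

Emit:
{"op": "apply_moves", "data": {
  "series": "0 0 0 0.005 0 0 0;0 0 0 0.009 0 0 0;0 0 0 0.012 0 0 0;0 0 0 0.014 0 0 0;0 0 0 0.015 0 0 0;0 0 0 0.015 0 0 0"
}}

```text
clock: 8.93
tcp_pos: [0.5195, 0.313, 0.1113]
orientation: [1.028, 1.315, -1.028]
contact_force: [-0.1, 0.5, -3.3]
grip_width: 0.022
```

Run:
```python
from h import *
s=grab_frame("side");o=get_obs();print(o['clock'],o['tcp_pos'],o['grip_width'],o['contact_force'],o['moment'])
cv2.imwrite("pics/s6.png",cv2.resize(s[230:380,70:220],None,fx=4,fy=4,interpolation=2))
```

```text
8.975 [0.51956723 0.31299308 0.11140152] 0.021503257057637074 [-0.06777279 -0.1020182  -3.39517319] [-0.05713748 -0.01187208  0.01780257]
```

View pics/s6.png

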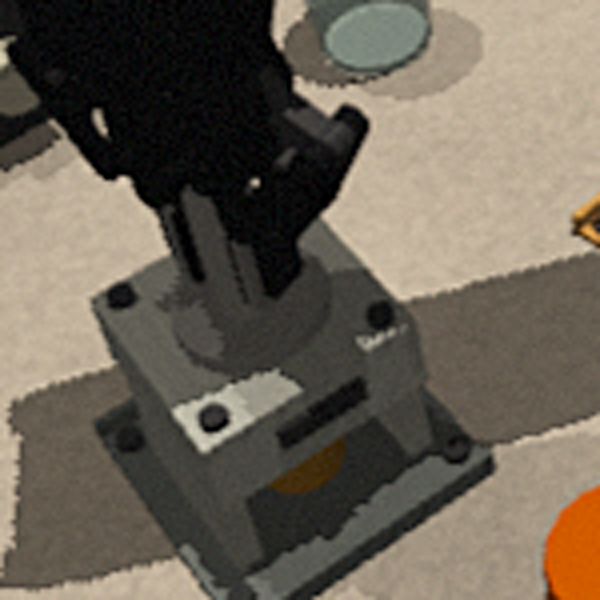

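The brass bushing now lies on the base at (310,470) in the crop. The collar is about 2 mm above the block, so I'll seat it.

Emit:
{"op": "apply_moves", "data": {
  "series": "0 0 0 0.0015 0 0 0;0 0 0 0.003 0 0 0;0 0 0 0.004 0 0 0;0 0 0 0.004 0 0 0"
}}

```text
clock: 9.48
tcp_pos: [0.5196, 0.3131, 0.1096]
orientation: [1.028, 1.313, -1.027]
contact_force: [-4.8, -4.2, 14.7]
grip_width: 0.0217
```

Emit:
{"op": "apply_moves", "data": {
  "series": "0 0 0 -0.001 0 0 0;0 0 0 -0.0015 0 0 0;0 0 0 -0.0015 0 0 0.6;0 0 0 -0.0015 0 0 0.8;0 0 0 -0.0015 0 0 1;0 0 0 -0.0015 0 0 1;0 0 0 -0.0015 0 0 1;0 0 0 -0.0015 0 0 1"
}}

```text
clock: 10.48
tcp_pos: [0.5195, 0.3129, 0.1088]
orientation: [1.028, 1.315, -1.028]
contact_force: [-0.1, -0.3, 0.3]
grip_width: 0.0855
```

Run:
```python
from h import *
s=grab_frame("side");o=get_obs();print(o['clock'],o['tcp_pos'],o['grip_width'],o['contact_force'],o['moment'])
cv2.imwrite("pics/s7.png",cv2.resize(s[230:380,70:220],None,fx=4,fy=4,interpolation=2))
```

```text
10.525 [0.51952285 0.31296266 0.10881463] 0.08537014600939798 [ 0.11469088  0.06261654 -0.80751598] [-0.042528   -0.03991243 -0.00943726]
```

View pics/s7.png

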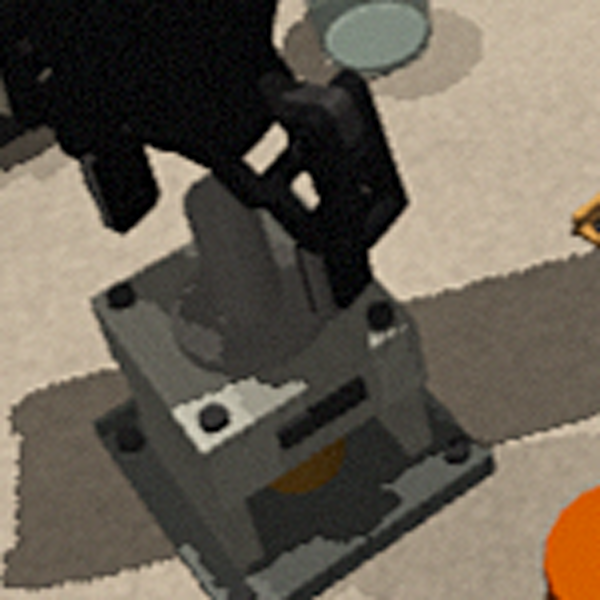

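The fingers are open and clear, and the drift stands upright with its collar on the block. I'll retreat straight up, then back toward the robot and sideways so the view is clear.

Emit:
{"op": "apply_moves", "data": {
  "series": "0 0 0 -0.02 0 0 1;0 0 0 -0.05 0 0 1;0 0 0 -0.09 0 0 1;0 0 0 -0.13 0 0 1;0 0 0 -0.15 0 0.03 1;0 0 0 -0.15 0 0.08 1;0 0 0 -0.15 0 0.13 1;0 0 0 -0.15 0 0.18 1;0 0 0 -0.15 0 0.22 1;0 0 0 -0.15 0 0.24 1;0 0 0 -0.15 0 0.24 1;0 0 0 -0.15 0 0.24 1"
}}

```text
clock: 12.02
tcp_pos: [0.577, 0.0826, 0.2593]
orientation: [1.027, 1.317, -1.024]
contact_force: [-0.8, -0.2, -0.7]
grip_width: 0.0854
```

Run:
```python
from h import *
s=grab_frame("side");t=grab_frame("top");o=get_obs();print(o['clock'],o['tcp_pos'],o['contact_force'],np.abs(o['qvel']).max())
cv2.imwrite("pics/s8.png",np.hstack([cv2.resize(s[250:380,80:200],None,fx=4,fy=4,interpolation=2),cv2.resize(t[170:300,90:170],None,fx=4,fy=4,interpolation=2)]))
```

```text
12.125 [0.57694308 0.0824897  0.25905469] [-0.06907925  0.2135992  -1.4503357 ] 0.00847465763538991
```

View pics/s8.png

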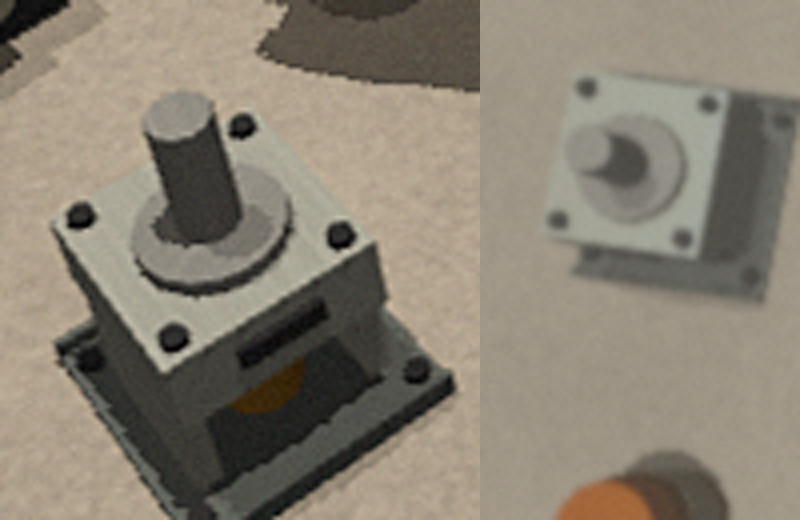

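The drift stands upright with its collar flat and centred on the block at (212,225) in the crop. The brass bushing is on the base at (270,385), and the arm is clear. I'm handing the job in.

```bash
python3 -c "
from bench import *
print(hand_in())"
```

```text
the job is handed in; nothing more can be done
None
```

I took the drift with the straight grip from the rack and pushed its shaft down through the bore that held the bushing. The bushing came out underneath and dropped onto the base. I then seated the drift's collar on the block, let go and moved the arm clear, handing in at about 12 s.

**Last checks:** In both final pictures the drift stands upright with its collar flat on the bracket. The side view shows the bushing on the base between the legs. At hand-in the arm was practically still, with no contact beyond sensor noise (about 1.5 N).

**Forces:** The highest contact force I read was about 16 N, when the collar seated. Readings came only at the end of each move, so the push on the bushing itself was not recorded.

**Disagreement:** The two cameras placed the bore about 4 mm apart in x. I went mostly by the side view, which matched the arm's own position. The remaining error was well inside the 8 mm clearance.

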